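# Unclip the fan guard of the kiln vent blower

### The job

The kiln vent's fan needs cleaning: squeeze the two springy tabs of its fan guard inward together, just hard enough for both to let go and no harder since they are brittle, and lift the guard off the blower without pulling hard or bearing down on it. Lay it gently on the middle of the cork mat, flat and right side up, and let go; leave the other things on the bench alone.

Things in the scene. Friction and masses are not known exactly. Their poses are not given: they have to be found in the camera images.
- blower: Kiln vent blower: black steel box 160 (x) x 150 (y) x 64 mm high, red front panel facing -x, fan in its top; fixed. Origin: centre of its underside, z up. Over the +y and -y sides of its top recess stands a low steel keeper, 38 mm long in x, 47 to 60 mm off the middle in y, its underside 69 and top 72.5 mm above the origin
- seat (a point): Centre of the floor of the blower's top recess, 60 mm above the blower's origin. The guard lies on it, x and y along the blower's; the recess is 4 mm deep with 1.5 mm play all round the guard. The guard suffers if it is pulled, pushed sideways or pressed against the blower with more than 25 N
- guard: Fan guard, loose, 0.14 to 0.24 kg in all: slotted grey plastic plate 104 (x) x 90 (y) x 4 mm. Origin: centre of its underside, z out of its top. It carries two sprung tabs, left (+y) and right (-y), that slide in towards its middle. Each tab's flat bolt (top 8.5 mm above the underside) sticks out over the plate's edge, 3.5 mm under its keeper
- guard_center (a point): Middle of the guard, 22 mm above its underside, half-way between the tabs. Each tab's upright thumb plate is 26 mm wide in x, 4 mm thick, its top 46 mm above the underside; its outer face (facing +y or -y) lies 22 to 33 mm from the middle when free: each is clipped on its slide in another notch, which no measured pose shows
- tab_left: The +y tab's slide with its bolt (its thumb plate is clipped on it). Origin: the guard's origin when free; it moves to the guard's -y when squeezed. Starts to move at 2.4 N, then 2.4 N per mm; its bolt is free at 3.5 mm (11 N), up to 1.5 mm more if the guard is off to that side. It cracks above 18 N (6.5 mm). Good squeeze: 13 to 16 N on both tabs alike
- tab_right: The -y tab's slide, mirror image of the left one: it moves to the guard's +y when squeezed; same spring and limits
- mat: Cork mat 200 (x) x 180 (y) x 4 mm, fixed, to the left or right of the blower. Origin: centre of its underside
- mat_top (a point): Centre of the mat's upper face
- bobbin: Small wooden bobbin, 28 mm across, 30 mm high, in the white bead tray (170 x 140 x 28 mm high, fixed, on the other side of the blower from the mat); leave alone. Origin: underside
- driver: Screwdriver 170 mm long lying before the blower; leave alone
- brush: Brush 180 mm long lying before the blower; leave alone
- jar: Amber glass jar 60 mm across, 75 mm high, standing behind; leave alone. Origin: underside
- cup: Blue cup 72 mm across, 80 mm high, standing behind; leave alone. Origin: underside
- graphite: Graphite slab 90 x 45 x 12 mm lying behind the blower; leave alone
- spatula: Spatula 190 mm long lying behind to the left; leave alone
Not all that is in view belongs to the job. What is meant by the guard is not orange, and is the larger of those in its own colour.

How it is judged:
By the outcome, as a careful person would: the job done as asked, in the order asked, and still so for the second after the job is handed in, with the robot touching nothing.
It also fails if it takes over 72 s, if anything falls off the work surface, if the arm or the gripper's body presses on something with over 40 N, if the wrist force passes 120 N, or if a joint passes its speed limit or range.

### The arm

A 6-joint arm with a two-finger parallel gripper is mounted at the origin on the work surface. World frame = base frame: x ahead of the robot, y to its left, z up, the work surface at z = 0. Lengths are in m, angles in rad, forces in N, time in s.
With the tool pointing down it reaches from about 0.375 to 0.825 m from the base axis. Payload 5.5 kg.
Tool frame: the origin (TCP) lies at the very end of the fingers, on their centre line; the grasp point (between the pads) lies 19 mm behind it; z points along the fingers, y is the direction in which the jaws open and shut (so a half turn about z gives the same grasp; the last joint's range is limited). The gripper opens to 85 mm and grips with 20 to 120 N. Pads are 22 mm wide; open, the fingers measure 114 mm over their backs; the gripper's body (76 mm by 85 mm) begins 54 mm behind the grasp point. The pads swing forward as they close: fully open they stand 13 mm farther back than shut.
Start: joints at [0, 0.314, -0.047, 1.21, 0, 1.571], TCP at [0.6, -0, 0.231] pointing down, gripper open.
Joint ranges: [-2.67, 2.67], [-0.69, 1.73], [-1.03, 1.25], [-2.08, 2.16], [-1.42, 1.45], [-3.14, 3.14]. Speed limits (rad/s): [2.39, 2.39, 3.01, 3.14, 3.14, 3.14].

### API

Orientations are given as a unit quaternion [x, y, z, w].
In Python, from rig import r gives the robot as it stands. The module is installed in compiled form; this text tells all that it offers. Calls block until the motion is done:
- r.move_to(position, orientation): joint-space move of the TCP to a pose.
- r.move_straight(position, rot=None, rate=0.15): straight line of the TCP; rot=None keeps the orientation; rate is the mean speed in m/s.
- r.goto_joints(angles): joint-space move.
- r.grip(opening, strength=None): finger opening in m; strength is the grip in N (None keeps the last); returns when the fingers have stopped.
- r.hold(seconds).
- r.solve_ik(position, orientation): joint angles nearest the present ones, or None.
- r.sense(): the state.
- r.snapshot(name): name is "scene" or "side" or "wrist"; returns the picture (480x640x3 uint8, red, green, blue); there is no depth.
- r.calibration(name): a dict with "fovy" (degrees; the focal length in pixels is half the picture's height over the tangent of half this angle, whatever the lens; pixels are square), "cx", "cy" (the principal point, pixels), "k1" (the pictures are not rectified: a ray, as slopes to the right and down, at radius r is drawn at 1 + k1 r^2 times it, then the intrinsics apply), "origin" and "rotation" of the camera in the world. Camera axes: x right, y down, z forward; pixel columns grow to the right and rows downward; lengths in m; the calibration is good to about 2 mm. A picture is of the moment at which its call begins: read the wrist's pose just before it. calibration takes no time and is no camera call; for the wrist camera it gives the pose at the moment of the call.
A pose or a line that the arm cannot do raises r.MotionError and nothing moves.
- r.hand_in(): hands the job in, once; it reports no verdict.
Trained networks look in the newest picture that a camera, given by its name, has taken for a name from the list of things; names that differ only in an ending like _2 or _b are one class to them, and where a whole thing is asked for, a point or a joint stands for the part that bears it (a point fixed in the world has none). Each returns a list of dicts, best first, with "score" (0 to 1); they miss things now and then, are a little off and sometimes report something else, mostly with a low value. They report only what shows in the picture. A call takes as long as a camera call. They do not tell look-alikes from the thing itself.
- r.regions_of(camera, query): "region" (480x640 bool, what is visible of it).
- r.tip_of(camera, query): "centre" ([x, y, z] in m, in world coordinates, good to about 4 mm: a listed point, or the origin of a listed thing).
The state is a dict: "time": time; "q": joint angles; "joint_vel": joint speeds; "joint_torque": joint torques, N m; "position": TCP position; "orientation": TCP orientation; "force": force on the tool from outside, world axes, zero at the start; "wrist_torque": the same for the moment, N m; "finger_gap": finger opening in m.
Only numpy, scipy, OpenCV 4.12 (cv2) and the standard library are available. Lean on these libraries where they do the work, as an engineer would, in place of code of your own. Each camera call takes 0.05 s, during which the arm holds its last target. There are 200 camera calls.

## Working session

There is one attempt and no reset: what is moved stays moved. The work goes in short steps, each a Python script; the robot and the scene stay as the last script left them, time stands still between calls to the robot, and variables do not carry over. Pictures are saved under pics/ and viewed, about 8 in all and at most 12, crops included, and the job is handed in when it is done.

```bash
mkdir -p pics
python3 - <<'E'
from rig import r
import cv2,numpy as np
for c in("scene","side","wrist"):
    p=r.snapshot(c); cv2.imwrite(f"pics/a_{c}.png",p[:,:,::-1])
    k=r.calibration(c); print(c,{a:np.round(b,3).tolist() for a,b in k.items()})
    for q in("guard","guard_center","seat","blower","mat","mat_top","tab_left","tab_right"):
        print(q,[(round(d["score"],2),np.round(d["centre"],4).tolist()) for d in r.tip_of(c,q)])
a=[cv2.imread(f"pics/a_{c}.png") for c in("scene","side")]
print(r.sense())
E
```

```text
scene {'fovy': 51.624, 'cx': 324.051, 'cy': 237.441, 'k1': 0.01, 'origin': [1.085, 0.455, 0.772], 'rotation': [0.361, 0.85, -0.348, -0.159]}
guard [(0.91, [0.7661, -0.3509, -0.0006]), (0.81, [0.3745, 0.0117, 0.0009]), (0.67, [0.5456, -0.3097, 0.0036]), (0.6, [0.5708, -0.0069, 0.0639])]
guard_center [(0.91, [0.5712, -0.0079, 0.0862]), (0.9, [0.3772, 0.0068, 0.0147]), (0.87, [0.7681, -0.3487, 0.0236])]
seat [(0.57, [0.5722, -0.0067, 0.0629]), (0.49, [0.7552, -0.1776, 0.0005])]
blower [(0.66, [0.5702, -0.0033, -0.0024]), (0.61, [0.3755, 0.1975, -0.0007])]
mat [(0.96, [0.545, -0.3104, -0.002]), (0.19, [0.7621, 0.3094, -0.003])]
mat_top [(0.65, [0.5484, -0.3114, 0.0036])]
tab_left [(0.68, [0.7684, -0.3491, 0.0008]), (0.54, [0.5723, -0.0057, 0.0603]), (0.38, [0.3764, 0.0102, -0.003])]
tab_right [(0.78, [0.5748, -0.0022, 0.0606]), (0.7, [0.7708, -0.3504, 0.0031]), (0.4, [0.3788, 0.0054, -0.0003])]
side {'fovy': 44.383, 'cx': 323.067, 'cy': 234.553, 'k1': -0.121, 'origin': [0.111, -1.141, 0.819], 'rotation': [0.854, -0.161, 0.106, -0.483]}
guard [(0.83, [0.3736, 0.0066, -0.0018]), (0.61, [0.
[... 1217 characters left out ...]
 -0.0011])]
{'time': 1.35, 'q': array([ 7.25948483e-06,  3.13488581e-01, -4.70975827e-02,  1.21019136e+00,
       -9.54904081e-06,  1.57081876e+00]), 'joint_vel': array([ 0.00065705,  0.00063144,  0.00017205,  0.00132562,  0.00100304,
       -0.0011568 ]), 'joint_torque': array([-5.40082528e-04, -5.39458072e+01,  3.40047026e+01,  1.62647753e-03,
       -8.19929869e-05, -1.65926792e-05]), 'position': array([6.00001594e-01, 1.19592486e-06, 2.31307406e-01]), 'orientation': array([7.07112145e-01, 7.07101418e-01, 3.27248360e-06, 1.00244777e-05]), 'force': array([-0.61255812, -1.01091278, -0.04352117]), 'wrist_torque': array([0.02485047, 0.01436002, 0.01600746]), 'finger_gap': 0.08549808031792486}
```

View pics/a_scene.png

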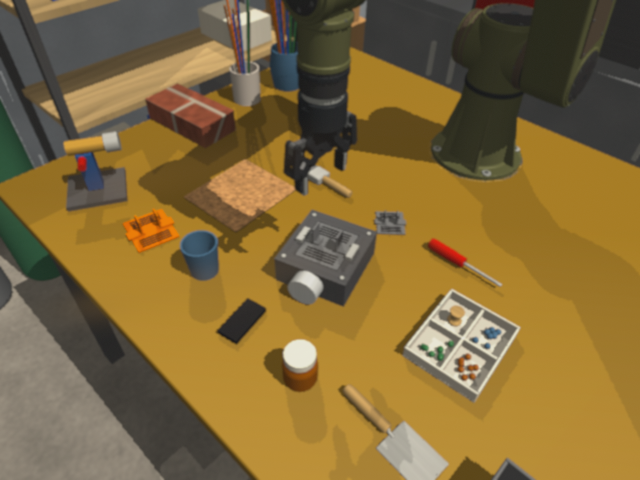

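View pics/a_wrist.png

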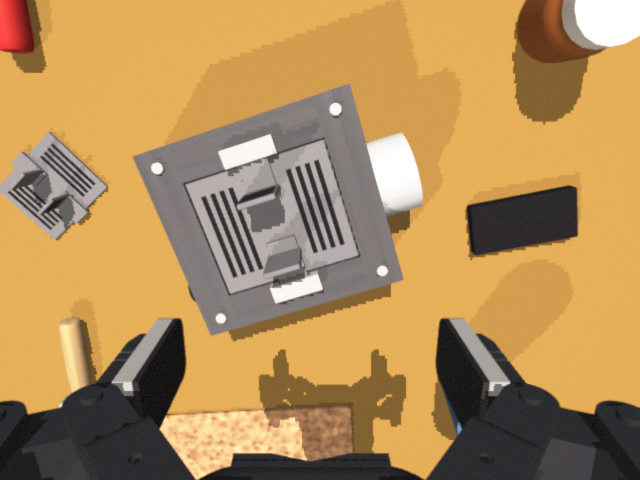

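The wrist view shows three candidates: the large grey guard in the blower's recess at wrist (272,215) / scene (325,247), a small grey look-alike at wrist (53,185) / scene (390,222), and an orange one at scene (150,228). The one on the blower fits because it is grey and the larger of the two. The blower is yawed about +17°, and the mat is at -y. Next I'll compute the blower pose from its four corner screws and the mat pose from its region, then hover aligned and confirm in a crop.

```bash
cat > h.py <<'E'
from rig import r
import cv2,numpy as np
from scipy.spatial.transform import Rotation as R
def rays(k,px):
    f=240/np.tan(np.radians(k["fovy"])/2); px=np.atleast_2d(px).astype(float)
    d=(px-[k["cx"],k["cy"]])/f; u=d.copy()
    for _ in range(20): u=d/(1+k["k1"]*(u**2).sum(1,keepdims=True))
    M=np.array(k["rotation"]); M=R.from_quat(M).as_matrix() if M.size==4 else M
    return np.c_[u,np.ones(len(u))]@M.T
def on_plane(k,px,z):
    v=rays(k,px); o=np.array(k["origin"]); return o+v*((z-o[2])/v[:,2])[:,None]
def ori(yaw): return (R.from_euler("z",yaw)*R.from_quat([1,0,0,0])).as_quat()
E
python3 - <<'E'
from h import *
k=r.calibration("wrist"); im=cv2.imread("pics/a_wrist.png")
P=[]
for u,v in [(157,168),(221,318),(382,271),(336,109)]:
    w=im[v-9:v+10,u-9:u+10].min(2)>190
    ys,xs=np.nonzero(w); P.append((u-9+xs.mean(),v-9+ys.mean()))
X=on_plane(k,P,0.065); print(np.round(P,1).tolist(),np.round(X,4).tolist())
c=X.mean(0); ex=(X[3]+X[2]-X[0]-X[1])/4; ey=(X[0]+X[3]-X[1]-X[2])/4
yx=np.degrees(np.arctan2(ex[1],ex[0])); yy=np.degrees(np.arctan2(-ey[0],ey[1])); print("c",c,"yaws",yx,yy)
for cam in("scene","side"):
    r.snapshot(cam); d=r.regions_of(cam,"mat")
    if d:
        ys,xs=np.nonzero(d[0]["region"]); X=on_plane(r.calibration(cam),np.c_[xs,ys],0.004)
        print(cam,d[0]["score"],cv2.minAreaRect((X[:,:2]*1000).astype(np.float32)))
yaw=np.radians((yx+yy)/2)
q=ori(yaw); print(r.solve_ik([c[0],c[1],.2],q))
r.move_to([c[0],c[1],.235],q); r.hold(.2); k=r.calibration("wrist")
p=r.snapshot("wrist"); cv2.imwrite("pics/b.png",p[:,:,::-1]); print(k,r.sense()["time"],r.sense()["force"])
for n in("guard","guard_center","tab_left","tab_right","seat"): print(n,[(round(d["score"],2),np.round(d["centre"],4).tolist()) for d in r.tip_of("wrist",n)])
E
```

```text
[[156.5, 167.9], [220.4, 318.1], [381.9, 270.5], [335.0, 108.5]] [[0.4898, 0.0343, 0.065], [0.5278, -0.0847, 0.065], [0.6544, -0.0442, 0.065], [0.6164, 0.0747, 0.065]]
c [ 0.57207646 -0.00497641  0.065     ] yaws 17.720210788776203 17.724096301551146
scene 0.56 ((547.3837890625, -310.3053283691406), (205.48585510253906, 188.3237762451172), 3.2620491981506348)
side 0.9 ((545.08056640625, -313.0902099609375), (200.3697967529297, 181.38243103027344), 3.617385149002075)
[-0.00869864  0.27519172 -0.17067531  1.1249293   0.          2.82358408]
{'fovy': 58.121829196370555, 'cx': 310.4213654236657, 'cy': 240.77994248287754, 'k1': 0.014133764606081943, 'origin': array([0.64440198, 0.01891672, 0.37853923]), 'rotation': array([ 0.79822921, -0.58306513, -0.08894966,  0.12228298])} 2.95 [-0.23659814 -0.05025882 -0.49841918]
guard [(0.84, [0.5745, -0.0042, 0.0582]), (0.67, [0.3764, 0.0083, 0.0042]), (0.37, [0.7552, -0.1744, 0.0043]), (0.31, [0.378, 0.2028, 0.0008])]
guard_center [(0.97, [0.3795, 0.0072, 0.0135]), (0.86, [0.5723, -0.0036, 0.0783])]
tab_left [(0.64, [0.3754, 0.0065, -0.0002])]
tab_right [(0.65, [0.3746, 0.007, 0.0])]
seat []
```

View pics/b.png

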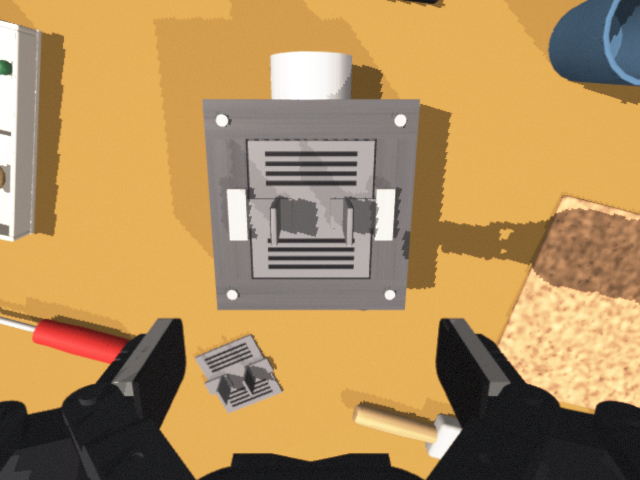

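Aligned hover: the big grey guard sits square in the blower's recess at about (311,210). Its thumb plates are at about (274,225) for +y and (350,225) for -y. The small grey look-alike is on the bench at (240,372). Next is an enlarged crop to confirm this and read the plate edges.

Run:
```python
from h import *
im=cv2.imread("pics/b.png"); cv2.imwrite("pics/b_crop.png",cv2.resize(im[130:280,215:410],None,fx=4,fy=4,interpolation=cv2.INTER_CUBIC))
k=r.calibration("wrist"); c=np.array([.57208,-.00498]); M=R.from_euler("z",17.722,degrees=True).as_matrix()[:2,:2]
for u in range(264,284,2): print(u,np.round(((on_plane(k,[(u,208)],.106)[0,:2]-c)@M)*1000,1), 622-u, np.round(((on_plane(k,[(622-u,208)],.106)[0,:2]-c)@M)*1000,1))
s=r.sense(); print(s["position"],s["orientation"],s["finger_gap"])
# screws again
P=[]
for u,v in [(232,295),(390,295),(400,121),(222,121)]:
    w=im[v-9:v+10,u-9:u+10].min(2)>190
    ys,xs=np.nonzero(w); P.append((u-9+xs.mean(),v-9+ys.mean()))
X=on_plane(k,P,0.065); print(X.mean(0)); print(np.round((X[:,:2]-c)@M*1000,1).tolist())
```

```text
264 [12.9 30.6] 358 [ 12.9 -30.1]
266 [12.9 29.3] 356 [ 12.9 -28.8]
268 [12.9 28. ] 354 [ 12.9 -27.6]
270 [12.9 26.7] 352 [ 12.9 -26.3]
272 [12.9 25.4] 350 [ 12.9 -25. ]
274 [12.9 24.1] 348 [ 12.9 -23.7]
276 [12.9 22.8] 346 [ 12.9 -22.4]
278 [12.9 21.5] 344 [ 12.9 -21.1]
280 [12.9 20.2] 342 [ 12.9 -19.8]
282 [12.9 19. ] 340 [ 12.9 -18.5]
[ 0.57209133 -0.00497002  0.2349669 ] [ 9.88057167e-01  1.54087750e-01 -1.67350140e-05  9.17998433e-06] 0.08519477946046289
[ 0.57175659 -0.00463873  0.065     ]
[[-66.7, 62.9], [-66.7, -61.9], [66.2, -62.0], [66.3, 62.7]]
```

View pics/b_crop.png

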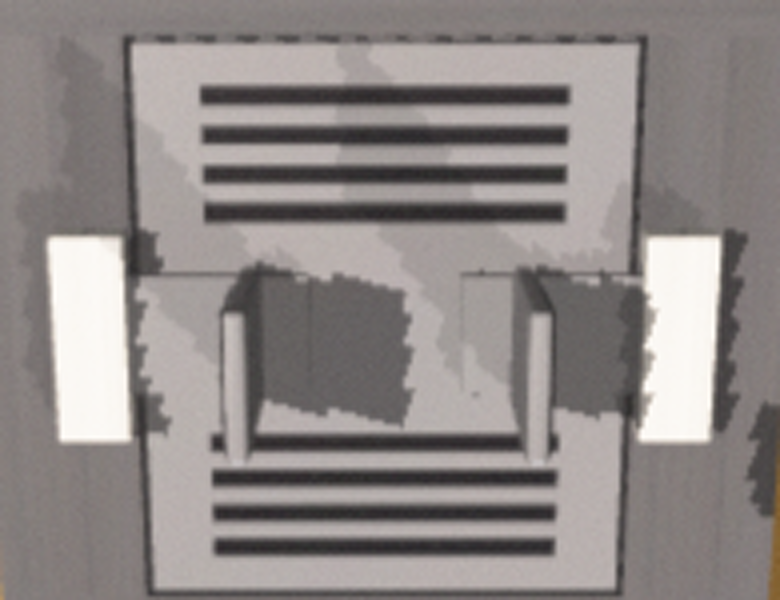

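The crop confirms it: the large slotted grey guard under the white keepers, with plate tops at u≈270–276 and 347–353 px. The outer faces are therefore about +26 and -27 mm from the middle, a span of about 53 mm. I'll descend around them and find each face by a light one-sided touch. With the guard against its stop, the force kink gives the face position.

```bash
cat >> h.py <<'E'
C=np.array([.5719,-.0048]); YAW=np.radians(17.722); Q=ori(YAW)
EX=np.array([np.cos(YAW),np.sin(YAW),0]); EY=np.array([-np.sin(YAW),np.cos(YAW),0])
def at(y,z,x=0): return np.array([*C,0])+EX*x+EY*y+[0,0,z]
def F(n=6):
    a=[]
    for _ in range(n): r.hold(.02); a.append(r.sense()["force"])
    f=np.mean(a,0); return np.array([f@EX,f@EY,f[2]])
def yact():
    return (np.array(r.sense()["position"])-[*C,0])@EY
E
python3 - <<'E'
from h import *
r.grip(.070,20); Y0=-.0006
r.move_straight(at(Y0,.13),rate=.15); r.move_straight(at(Y0,.080),rate=.06); r.hold(.2)
f0=F(12); np.save("f0.npy",f0); s=r.sense(); print("f0",f0,"gap",s["finger_gap"],s["time"],s["position"])
for sg in(-1,1):
    y=Y0+sg*.005; r.move_straight(at(y,.080),rate=.02)
    for i in range(22):
        f=F()-f0; print(sg,round(yact()*1000,2),np.round(f,2))
        if abs(f[1])>5 or abs(f[2])>5: break
        y+=sg*.0004; r.move_straight(at(y,.080),rate=.01)
    r.move_straight(at(Y0,.080),rate=.03); r.hold(.1)
print("back",F()-f0,r.sense()["finger_gap"],r.sense()["time"])
E
```

```text
f0 [ 0.14165457  0.21244365 -0.14006495] gap 0.0697213526017536 5.7417 [ 0.57217658 -0.00538247  0.0801601 ]
-1 -5.64 [-0.06 -0.22  0.19]
-1 -5.97 [-0.11  0.13  0.65]
-1 -6.41 [-0.06 -0.26  0.13]
-1 -6.81 [-0.02 -0.41  0.06]
-1 -7.19 [-0.06 -0.3  -0.02]
-1 -7.6 [-0.37 -0.11  0.16]
-1 -8.01 [ 0.16 -0.18  0.45]
-1 -8.4 [ 0.01 -0.06 -0.1 ]
-1 -8.81 [-0.48 -0.43 -0.11]
-1 -9.06 [-0.19  0.48  0.72]
-1 -9.4 [-0.12  2.13  1.38]
-1 -9.99 [-0.35  1.78  0.83]
-1 -10.44 [-0.2   1.4   1.05]
-1 -10.7 [0.23 2.84 1.48]
-1 -11.08 [-0.24  3.33  1.92]
-1 -11.46 [-0.31  3.83  2.54]
-1 -11.85 [-0.06  4.69  2.9 ]
-1 -12.1 [-0.17  5.5   3.4 ]
1 4.38 [-0.32 -0.32  0.22]
1 4.76 [-0.26 -0.09  0.28]
1 5.21 [ 0.17 -0.1   0.06]
1 5.62 [ 0.08 -0.5  -0.03]
1 5.87 [-0.1  -1.3   0.29]
1 6.27 [-0.51 -1.82  0.54]
1 6.76 [-0.5  -1.72  0.54]
1 7.2 [-0.11 -1.83  0.78]
1 7.59 [-0.2  -1.89  0.74]
1 7.99 [ 0.   -2.03  0.9 ]
1 8.4 [-0.15 -2.04  1.19]
1 8.8 [ 0.15 -2.09  1.67]
1 9.1 [ 0.3  -2.88  1.37]
1 9.44 [ 0.06 -3.71  1.42]
1 9.81 [-0.14 -4.66  1.94]
1 10.18 [-0.15 -5.03  2.35]
back [-0.15712338 -0.03006515  0.12031107] 0.07035850881864124 19.3
```

Both faces are measured: with the guard centred they sit at +25.7 and -27.6 mm, so the span is 53.3 mm, which agrees with the image. The slide travel came out at 3.05 mm, matching twice the 1.5 mm play. For 5 mm per tab (about 14.4 N) the gap should be about 43.2 mm, centred at y=-0.93 mm. I'll close in steps and raise the TCP against the pads' forward swing.

```bash
cat >> h.py <<'E'
def gap(n=8):
    a=[]
    for _ in range(n): r.hold(.01); a.append(r.sense()["finger_gap"])
    return np.mean(a)*1000
E
python3 - <<'E'
from h import *
f0=np.load("f0.npy"); y=-.00093; z=.0725
r.grip(.058); r.move_straight(at(y,z),rate=.03); r.hold(.1); f0=F(); np.save("f0.npy",f0); print("f0",f0,gap(),yact(),r.sense()["time"])
prev=58
for g in(54,52,50,48,46,44.6):
    z+=.00033*(prev-g)/2*(g<54); prev=g
    r.move_straight(at(y,z),rate=.02) if g<54 else None
    r.grip(g/1000); 
    for _ in range(4):
        f=F(4)-f0
        print(g,round(gap(4),2),np.round(f,2),round(z*1000,2),round(yact()*1000,2),round(r.sense()["time"],2))
        if abs(f[2])<3: break
        z+=np.sign(f[2])*.0004; r.move_straight(at(y,z),rate=.02)
        if abs(f[2])>12: break
np.save("yz.npy",[y,z])
E
```

```text
f0 [0.16550304 0.13174118 0.08549849] 58.0270100148867 -0.0009571900941299598 20.2417
54 53.99 [-0.44  1.85  1.36] 72.5 -0.6 20.56
52 52.0 [-0.91  1.29  3.1 ] 72.83 -1.03 21.12
52 51.98 [-0.73 -0.2  -0.4 ] 73.23 -1.09 21.48
50 50.11 [-0.27  0.56 -1.3 ] 73.56 -0.91 22.04
48 48.2 [-0.23 -0.52 -1.86] 73.89 -0.95 22.61
46 46.14 [-0.49 -0.27 -2.3 ] 74.22 -0.94 23.18
44.6 44.71 [-0.1   0.12 -1.43] 74.45 -0.95 23.74
```

Run:
```python
from h import *
f0=np.load("f0.npy"); y,z=np.load("yz.npy"); 
z+=.0001; r.move_straight(at(y,z),rate=.02); r.grip(.0431); 
print(round(gap(),2),np.round(F()-f0,2))
for dz in(.0008,.0008,.001,.0015,.002,.003,.003):
    z+=dz; r.move_straight(at(y,z),rate=.02); f=F(4)-f0
    print(round(z*1000,2),np.round(f,2),round(gap(4),2),round(r.sense()["time"],2))
    if abs(f[2])>8 or np.hypot(*f[:2])>8: print("STOP"); break
np.save("yz.npy",[y,z])
cv2.imwrite("pics/c.png",r.snapshot("wrist")[:,:,::-1])
```

```text
43.32 [-1.29 -0.33  0.91]
75.35 [-0.26 -0.19 -2.4 ] 43.16 24.73
76.15 [ 0.04  0.25 -2.33] 43.23 25.07
77.15 [-0.02 -0.06 -2.46] 43.34 25.43
78.65 [-0.52 -0.58 -2.41] 43.35 25.77
80.65 [-0.02  0.32 -1.55] 43.19 26.12
83.65 [-0.29 -0.37 -2.28] 43.31 26.52
86.65 [-0.55 -0.52 -2.34] 43.4 26.93
```

View pics/c.png

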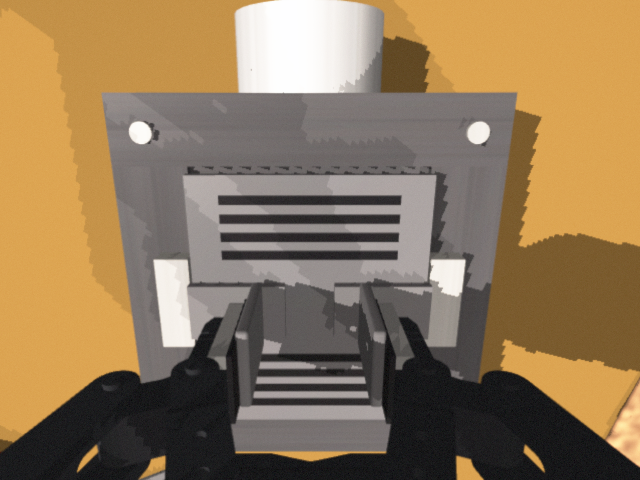

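The guard came off cleanly. The lift force stays at a steady -2.3 N, which is just its weight, and the gap is 43.3 mm (5.0 mm per tab). In the picture both bolts are clear inside the keepers and the plate is level above the recess at (310,270). Now I'll carry it to the mat.

Run:
```python
from h import *
import h
f0=np.load("f0.npy"); y,z=np.load("yz.npy")
r.move_straight(at(y,.16),rate=.08)
my=np.radians(3.4); ey=np.array([-np.sin(my),np.cos(my),0]); T=np.array([.5458,-.3105,0])+ey*y; q=ori(my)
r.move_straight(T+[0,0,.16],rot=q,rate=.10); r.hold(.2); print("gap",gap(),F()-f0,r.sense()["time"])
cv2.imwrite("pics/d_side.png",r.snapshot("side")[:,:,::-1])
r.move_straight(T+[0,0,.030],rate=.07); z=.022; r.move_straight(T+[0,0,z],rate=.03); r.hold(.2)
c=F(); print("carry",c-f0)
for _ in range(16):
    z-=.0005; r.move_straight(T+[0,0,z],rate=.015); f=F(4)-c; print(round(z*1000,1),np.round(f,2))
    if f[2]>1.2: break
print(gap(),r.sense()["time"]); np.save("T.npy",[*T[:2],z,my])
```

```text
gap 43.3953140784145 [-0.16758905 -0.03253004 -2.00617531] 31.625
carry [-0.19747507 -0.26050187 -2.10739649]
21.5 [-0.36 -0.13 -0.1 ]
21.0 [ 0.32 -0.22 -0.18]
20.5 [-0.09 -0.11  0.07]
20.0 [-0.44  0.31 -0.27]
19.5 [ 0.21 -0.09 -0.39]
19.0 [0.04 0.09 0.38]
18.5 [-0.37  0.3   2.95]
43.32329740016759 36.6833
```

View pics/d_side.png

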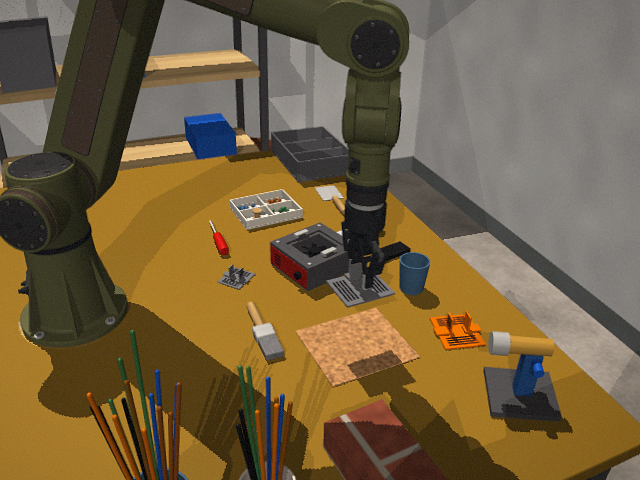

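The side view shows the guard held level above the mat at (360,288), with the blower's recess empty at (310,250). It then touched down at the expected height. Now I'll release it gradually.

Run:
```python
from h import *
f0=np.load("f0.npy"); x,yy,z,my=np.load("T.npy"); T=np.array([x,yy,0])
prev=43.3
for g in(45.5,48,50.5,53,56,60,66):
    r.grip(g/1000)
    if g<=53: z-=.00033*(g-prev)/2; r.move_straight(T+[0,0,z],rate=.02)
    prev=g; print(g,round(z*1000,2),np.round(F(4)-f0,2),round(r.sense()["time"],1))
r.move_straight(T+[0,0,.12],rate=.08); r.move_straight(T+[0,0,.25],rate=.15); r.hold(.3)
for c in("scene","side","wrist"):
    im=r.snapshot(c); cv2.imwrite(f"pics/e_{c}.png",im[:,:,::-1])
    for n in("guard","mat_top","mat"): print(c,n,[(round(d["score"],2),np.round(d["centre"],4).tolist()) for d in r.tip_of(c,n)])
print(r.sense()["time"],r.sense()["force"])
```

```text
45.5 18.14 [-1.11  0.29  1.62] 37.2
48 17.72 [-1.11  0.39  1.11] 37.8
50.5 17.31 [-0.61  0.11 -0.21] 38.3
53 16.9 [ 0.2   0.17 -1.48] 38.8
56 16.9 [-0.06  0.04  0.03] 39.1
60 16.9 [-0.4  -0.2  -0.04] 39.4
66 16.9 [ 0.1   0.2  -0.27] 39.7
scene guard [(0.98, [0.3741, 0.0132, -0.0038]), (0.87, [0.767, -0.3498, -0.0019]), (0.59, [0.5459, -0.3137, 0.0031])]
scene mat_top [(0.63, [0.5459, -0.3098, 0.0011]), (0.62, [0.765, 0.3061, -0.0056]), (0.43, [0.5459, -0.3144, 0.0035])]
scene mat [(0.93, [0.5482, -0.3088, -0.0012])]
side guard [(0.94, [0.547, -0.3044, 0.0036]), (0.75, [0.7701, -0.3497, 0.0029])]
side mat_top []
side mat [(0.75, [0.5447, -0.3083, 0.0])]
wrist guard [(0.65, [0.5447, -0.3117, 0.0015])]
wrist mat_top []
wrist mat []
43.0417 [-0.04809    -0.49880472  0.34764436]
```

View pics/e_wrist.png

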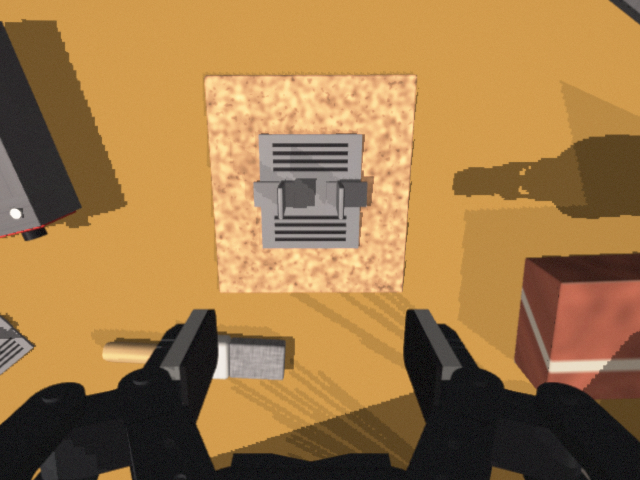

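View pics/e_side.png

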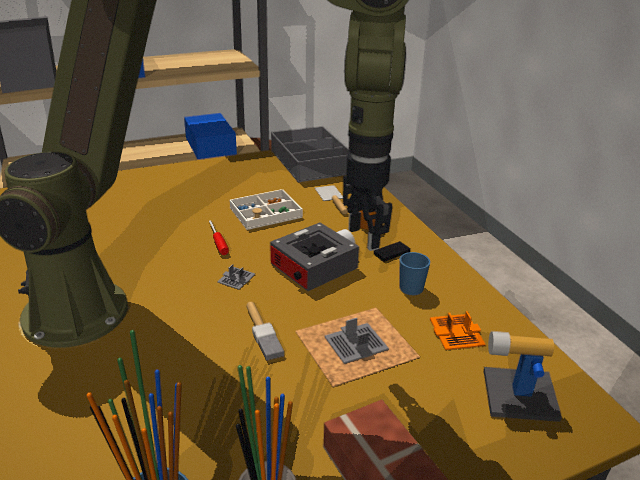

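The guard lies flat, right side up and centred on the mat: in the wrist view it is at (311,191) on a mat spanning (205–416, 75–292). Both bolts have sprung back out and look undamaged. The other objects have not moved and the gripper is clear, so I'm handing in.

```bash
python3 -c "
from rig import r
r.hand_in(); print(r.sense()['time'])"
```

```text
the job is handed in; nothing more can be done
the job is handed in; nothing more can be done
```

The guard is off the blower, lying flat and right side up in the middle of the cork mat, and the job was handed in at about 43 s of the 72 s allowed.

- **Squeeze:** I touched each thumb plate lightly to find its face; the span was 53.3 mm, and the picture agreed. I then closed in steps to a 43.3 mm gap, about 5.0 mm or 14.4 N per tab. That force comes from the gap and the stated spring rate, because the wrist sensor can't read it directly.
- **Lift:** the pull stayed at about 2.3 N, which is just the guard's weight. Loads between guard and blower stayed around 5.5 N or less.
- **Placing:** it touched down on the mat with about 3 N, and I let go gradually.
- **Last checks:** the wrist and side pictures show the bolts sprung back out, the gripper clear, and nothing else visibly moved.
- **Disagreement:** the networks put the guard 3 to 5 mm from the mat's centre, in opposite directions from the two fixed cameras. That is within or close to their stated error of about 4 mm, and the wrist picture shows it centred. They also reported the two look-alike guards, and I ignored those.

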